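# Log a bone's weight on the balance and hold up its tray

## Robot

A 7-joint arm with a two-finger parallel gripper is mounted at the origin on the work surface. World frame = base frame: x ahead of the robot, y to its left, z up, the work surface at z = 0. Lengths are in m, angles in rad, forces in N, time in s.
With the tool pointing down it reaches from about 0.4 to 0.85 m from the base axis. Payload 10.4 kg.
Tool frame: the origin (TCP) lies between the finger pads; the fingertips stand 19 mm ahead of it and the grasp point (between the pads) is the TCP; z points along the fingers, y is the direction in which the jaws open and shut (so a half turn about z gives the same grasp; the last joint's range is limited). The gripper opens to 85 mm and grips with 20 to 120 N. Pads are 22 mm wide; open, the fingers measure 114 mm over their backs; the gripper's body (76 mm by 85 mm) begins 54 mm behind the grasp point. The pads swing forward as they close: fully open they stand 13 mm farther back than shut.
Start: joints at [-1.36, 0.332, -0.065, 1.46, 0.022, 1.35, -0.088], TCP at [0.145, 0.608, 0.25] pointing down, gripper open.
Joint ranges: [-2.6, 2.6], [-0.5, 2.12], [-1.47, 1.34], [0.16, 2.42], [-1.27, 4.41], [0.06, 2.06], [-2.6, 2.6]. Speed limits (rad/s): [2.22, 2.22, 2.79, 2.79, 3.14, 3.14, 3.14].

## Interface

Orientations are given as a unit quaternion [x, y, z, w].
In Python, from workcell import manip gives the robot as it stands.
- The arm moves only by the shell command python3 -m jog 'ROWS' [FORCE]. ROWS is JSON, a list of rows, each an object with "offset": the shift along the tool's x, y, z as a fraction of full scale, a list of three; "rotation": the turn, a rotation vector about the tool's x, y, z as a fraction of full scale, a list of three; "fingers": the opening, from -1 (shut) to 1 (fully open), so that 0 is half open. A call has 1 to 8 rows; each row shifts and turns the commanded pose from where the row before left it, along the tool's axes as they then stand; what a row does not reach is not made up. Full scale, the value 1, is 0.15 m for a shift and 2 rad for a turn. A row lasts 1/8 s, in which the tool goes at most 62.5 mm and 10.7 degrees, less where a joint would pass 70% of its speed; a pose out of reach is approached as far as the arm can. A call with a number of a shift or a turn outside -1 to 1 is refused whole. A call with a gripper value outside its range is refused whole. The fingers move at their own pace and stop on an object; FORCE is the grip in N (left out, the last holds). Time passes only in rows, so rows that do not move let the fingers close. It gives the time, the measured TCP pose, the force and the opening at its end, in the units of the state.
- manip.get_obs(): the state, without advancing time (a new reading comes with each control period).
- manip.camera(name): name is "scene" or "side" or "wrist"; returns the picture (400x640x3 uint8, red, green, blue); there is no depth.
- manip.camera_info(name): a dict with "mtx" (3x3 intrinsics, pixels), "xyz" and "rotation" of the camera in the world. Camera axes: x right, y down, z forward; pixel columns grow to the right and rows downward; lengths in m; the calibration is good to about 2 mm. The wrist camera is an equidistant fisheye: a pixel r from the principal point sees the ray r / f radians off the axis. A picture is of the moment at which its call begins: read the wrist's pose just before it. camera_info takes no time and is no camera call; for the wrist camera it gives the pose at the moment of the call.
- manip.hand_in(): hands the job in, once; it reports no verdict.
Trained networks look in the newest picture that a camera, given by its name, has taken for a name from the list of things; names that differ only in an ending like _2 or _b are one class to them, and where a whole thing is asked for, a point or a joint stands for the part that bears it (a point fixed in the world has none). Each returns a list of dicts, best first, with "conf" (0 to 1); they miss things now and then, are a little off and sometimes report something else, mostly with a low value. They report only what shows in the picture. A call takes as long as a camera call. They do not tell look-alikes from the thing itself.
- manip.recognise(camera, query): "bbox" ([left, top, right, bottom] in pixels, round what is visible of it).
The state is a dict: "clock": time; "joint_pos": joint angles; "joint_velocities": joint speeds; "tau": joint torques, N m; "position": TCP position; "ee_rot": TCP orientation; "ft_force": force on the tool from outside, world axes, zero at the start; "torque": the same for the moment, N m; "grip_width": opening from 0.0 (shut) to 1.0 (fully open).
Only numpy, scipy, OpenCV 4.12 (cv2) and the standard library are available. Lean on these libraries where they do the work, as an engineer would, in place of code of your own. Each camera call takes 0.05 s, during which the arm holds its last target. There are 200 camera calls.

## Task

Log the weight of the bone on the lab balance: with the tray standing on its plate, press the large round key, then the long key, then the small square key, one at a time and all the way down. Then take the tray by its handle, lift it with the bone in it until it hangs about ten centimetres above the plate, and finish holding it there, level and still; do not let go or put it down. Never tip the tray, and leave the jar, the beaker and the forceps where they are.

Things in the scene. Friction and masses are not known exactly. Their poses are not given: they have to be found in the camera images.
- balance: electronic bench balance, white, 250 (x) x 200 (y) x 50 mm, fixed; origin at the centre of its underside on the table, z up. Its -x end, nearest the robot, bears the keys (95 mm from the origin, at y = +55, 0, -55 mm), then a display. The round steel weighing plate, 130 mm across, is centred 45 mm from the origin along +x, its top 66 mm above the table.
- key_round_top (a point): centre of the flat top of the large round key (26 mm across): black push key, 8 mm proud of the balance's housing, 58 mm above the table. The three keys stand in a row 55 mm apart, in an order that changes. It goes straight down 6 mm against a spring (1 N at first, 5 N at the bottom) and springs back; it counts as pressed beyond 4 mm, held 0.1 s.
- key_long_top (a point): centre of the flat top of the long key (40 mm along the balance's y, 12 mm along x): black push key, 8 mm proud of the balance's housing, 58 mm above the table. The three keys stand in a row 55 mm apart, in an order that changes. It goes straight down 6 mm against a spring (1 N at first, 5 N at the bottom) and springs back; it counts as pressed beyond 4 mm, held 0.1 s.
- key_square_top (a point): centre of the flat top of the small square key (14 x 14 mm): black push key, 8 mm proud of the balance's housing, 58 mm above the table. The three keys stand in a row 55 mm apart, in an order that changes. It goes straight down 6 mm against a spring (1 N at first, 5 N at the bottom) and springs back; it counts as pressed beyond 4 mm, held 0.1 s.
- key_round (a joint): how far the round key is pushed down, in m: 0 up, 0.006 at the bottom
- key_long (a joint): how far the long key is pushed down, in m: 0 up, 0.006 at the bottom
- key_square (a joint): how far the square key is pushed down, in m: 0 up, 0.006 at the bottom
- tray_grip (a point): centre of the tray handle's black grip, 80 mm above the tray's underside (146 mm above the table at the start); z up, y along the grip, as in the tray. The grip is 60 mm long (y), 12 mm thick (x), 24 mm high, with 50 mm of free space below it to the bone. The rigid arched handle crosses over the tray's middle along y.
- tray_floor (a point): centre of the inner floor of the weighing tray, 3 mm above its underside: open aluminium tray 120 (x) x 104 (y) mm, walls 18 mm high and 3 mm thick, about 0.25 kg, loose on the plate; z up. The handle's flat uprights rise from the middles of its two y sides.
- bone_mid (a point): middle of the bone, half-way up: a small bone-coloured limb bone with knobbed ends, 76 mm long (its y), 29 mm wide over the knobs, 16 mm high, about 40 g, lying loose on the tray's floor
- jar: amber glass specimen jar with a white lid, 64 mm across, 85 mm high, standing on the table beside the balance; origin at the centre of its underside; to be left alone
- beaker: clear glass beaker, 66 mm across, 85 mm high, standing on the table beside the balance; origin at the centre of its underside; to be left alone
- forceps: steel forceps, 116 mm long, 6 mm high, lying on the table by a near corner of the balance; origin under its middle; to be left alone
Not all that is in view belongs to the job. Of the things shaped like the part that bears tray_grip, the aluminium one is meant. What is shaped like the part that bears bone_mid but blue is not meant.

How it is judged:
By the outcome, as a careful person would: the job done as asked, in the order asked, and still so for the second after the job is handed in, while the arm keeps its last pose, push and grip.
It also fails if it takes over 54 s, if anything falls off the work surface, if the arm or the gripper's body presses on something with over 40 N, if the wrist force passes 120 N, or if a joint passes its speed limit or range.

## Working session

There is one attempt and no reset: what is moved stays moved. The work goes in short steps, Python scripts to look and compute and a shell command to move; the robot and the scene stay as the last step left them, time stands still between calls to the robot, and variables do not carry over. Pictures are saved under pics/ and viewed, about 8 in all and at most 12, crops included, and the job is handed in when it is done.

```bash
mkdir -p pics
python3 - <<'E'
from workcell import manip
import cv2,numpy as np
o=manip.get_obs()
print({k:np.round(v,3).tolist() for k,v in o.items()})
ims=[]
for c in ["scene","side"]:
    im=manip.camera(c); cv2.imwrite(f"pics/{c}0.png",im[:,:,::-1]); ims.append(im)
    i=manip.camera_info(c); print(c,np.round(i["mtx"],1).tolist(),np.round(i["xyz"],3),np.round(i["rotation"],3).tolist())
    for q in ["balance","key_round_top","key_long_top","key_square_top","tray_grip","bone_mid","jar","beaker","forceps"]:
        print(q,[(round(d["conf"],2),np.round(d["bbox"]).tolist()) for d in manip.recognise(c,q)])
E
```

```text
{'clock': 0.0, 'joint_pos': [-1.36, 0.333, -0.065, 1.461, 0.022, 1.35, -0.088], 'joint_velocities': [0.0, 0.001, -0.001, 0.001, -0.001, -0.001, -0.002], 'tau': [-0.001, -62.545, 0.049, -39.161, 0.016, 0.01, -0.0], 'position': [0.145, 0.608, 0.25], 'ee_rot': [0.117, 0.993, -0.001, -0.0], 'ft_force': [-0.031, 0.115, -0.224], 'torque': [-0.008, 0.032, 0.008], 'grip_width': 1.003}
scene [[495.5, 0.0, 318.6], [0.0, 495.5, 198.8], [0.0, 0.0, 1.0]] [1.177 0.565 0.999] [0.371, 0.861, -0.321, -0.131]
balance [(0.78, [272.0, 152.0, 395.0, 258.0])]
key_round_top [(0.49, [332.0, 162.0, 344.0, 170.0])]
key_long_top []
key_square_top []
tray_grip [(0.74, [292.0, 171.0, 350.0, 225.0]), (0.68, [209.0, 226.0, 275.0, 289.0])]
bone_mid [(0.7, [308.0, 194.0, 334.0, 208.0]), (0.47, [308.0, 277.0, 344.0, 298.0])]
jar [(0.6, [388.0, 227.0, 416.0, 265.0])]
beaker []
forceps [(0.48, [397.0, 198.0, 423.0, 227.0])]
side [[445.2, 0.0, 319.7], [0.0, 445.2, 198.7], [0.0, 0.0, 1.0]] [0.222 0.698 0.728] [-0.25, 0.864, -0.42, 0.119]
balance [(0.72, [282.0, 204.0, 414.0, 285.0]), (0.47, [367.0, 160.0, 391.0, 199.0])]
key_round_top [(0.65, [394.0, 221.0, 402.0, 229.0])]
key_long_top [(0.53, [386.0, 234.0, 397.0, 249.0]), (0.31, [333.0, 297.0, 388.0, 321.0])]
key_square_top [(0.44, [377.0, 251.0, 387.0, 262.0])]
tray_grip [(0.63, [302.0, 168.0, 361.0, 236.0])]
bone_mid [(0.73, [234.0, 238.0, 250.0, 257.0]), (0.49, [320.0, 200.0, 339.0, 220.0])]
jar [(0.85, [277.0, 268.0, 308.0, 317.0]), (0.23, [375.0, 253.0, 384.0, 258.0])]
beaker [(0.73, [366.0, 159.0, 390.0, 198.0])]
forceps [(0.84, [332.0, 298.0, 392.0, 321.0])]
```

View pics/scene0.png

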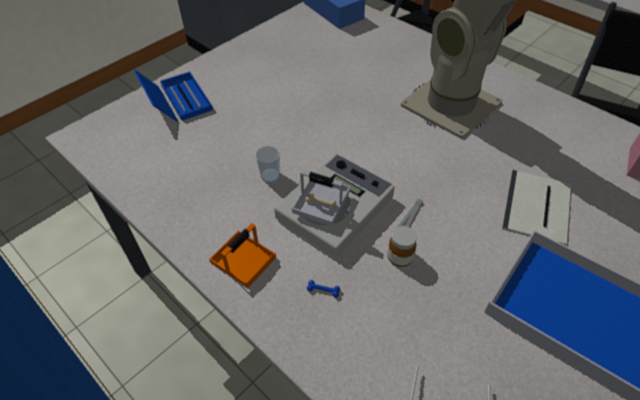

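View pics/side0.png

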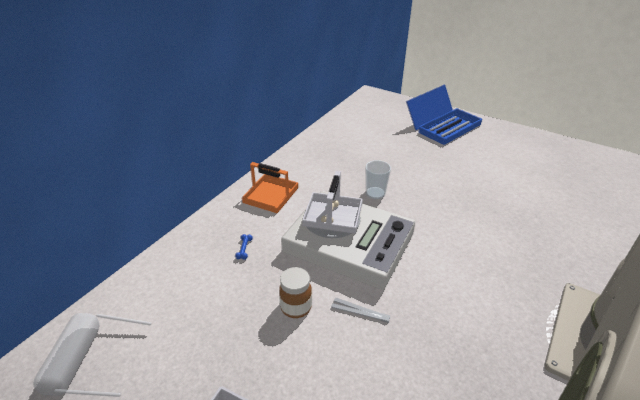

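The aluminium tray stands on the balance at scene (321,198) and side (333,215). The other tray, at scene (242,258), is orange, so it's a look-alike. The bone in the tray is bone-coloured, at scene (321,201); the blue one at (325,289) isn't meant. The keys appear in the order round, long, square at scene (341,165), (358,174), (375,183). I'll triangulate these and check them in one enlarged crop.

```bash
cat > h.py <<'E'
import numpy as np,cv2
from workcell import manip
from scipy.spatial.transform import Rotation as R
def rot(i):
    q=np.array(i["rotation"]); return q if q.shape==(3,3) else R.from_quat(q).as_matrix()
def ray(i,uv,fish=False):
    K=np.array(i["mtx"]); d=np.array([(uv[0]-K[0,2])/K[0,0],(uv[1]-K[1,2])/K[1,1],1.])
    if fish:
        r=np.hypot(d[0],d[1]); d=np.array([*(d[:2]/max(r,1e-9)*np.sin(r)),np.cos(r)])
    d=rot(i)@d; return np.array(i["xyz"]),d/np.linalg.norm(d)
def tri(rays):
    A=sum(np.eye(3)-np.outer(d,d) for c,d in rays); b=sum((np.eye(3)-np.outer(d,d))@c for c,d in rays)
    p=np.linalg.solve(A,b); return p,[np.linalg.norm(np.cross(p-c,d)) for c,d in rays]
def atz(r,z):
    c,d=r; return c+d*(z-c[2])/d[2]
def proj(i,p,fish=False):
    K=np.array(i["mtx"]); v=rot(i).T@(np.array(p)-i["xyz"])
    if fish:
        r=np.hypot(v[0],v[1]); t=np.arctan2(r,v[2]); m=v[:2]/max(r,1e-9)*t
    else: m=v[:2]/v[2]
    return m*[K[0,0],K[1,1]]+K[:2,2]
E
python3 - <<'E'
from h import *
a=manip.camera_info("scene");b=manip.camera_info("side")
for n,u,v,z in [("round",(341,165),(398,225.5),.058),("long",(358,174),(391,241),.058),("sq",(375.5,183),(380.5,257),.058),("grip",(321,180),(335,186),.146)]:
    r=[ray(a,u),ray(b,v)]; p,e=tri(r); print(n,p.round(3),np.round(e,4),[atz(x,z)[:2].round(3) for x in r])
for n,v,z in [("jar",(295,312),0),("beaker",(376,190),0)]: print(n,atz(ray(b,v),z).round(3))
A=cv2.imread("pics/scene0.png")[140:260,260:420];B=cv2.imread("pics/side0.png")[155:295,270:430]
f=lambda m:cv2.resize(m,(400*1,350),interpolation=cv2.INTER_CUBIC)
cv2.imwrite("pics/c1.png",np.hstack([f(A),f(B)]))
E
```

```text
round [ 0.473 -0.04   0.055] [0.0008 0.0008] [array([ 0.476, -0.037]), array([ 0.472, -0.038])]
long [0.465 0.013 0.053] [0.001 0.001] [array([0.47 , 0.017]), array([0.463, 0.017])]
sq [0.462 0.07  0.055] [0.0006 0.0006] [array([0.464, 0.071]), array([0.461, 0.073])]
grip [0.609 0.016 0.147] [0.0018 0.0018] [array([0.61 , 0.018]), array([0.61 , 0.013])]
jar [0.559 0.248 0.   ]
beaker [ 0.604 -0.203  0.   ]
```

View pics/c1.png

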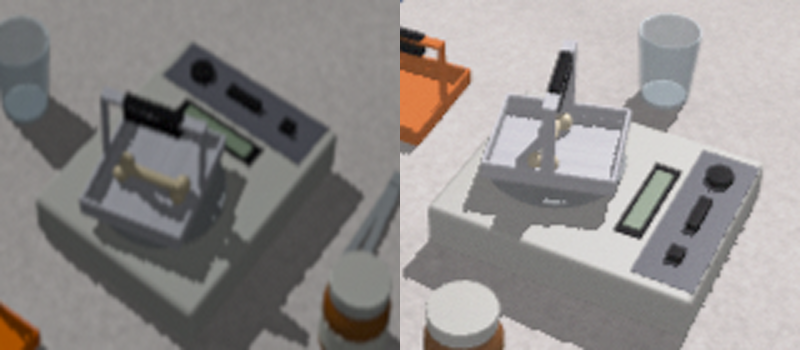

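The crop confirms the aluminium tray with the pale bone on the plate. Along +y the keys are round, long, square. I'll swing over with the fingers shut.

```bash
python3 -m jog '[{"offset":[-0.39,-0.06,0],"rotation":[0,0,0.048],"fingers":-1},{"offset":[-0.38,-0.06,0],"rotation":[0,0,0.048],"fingers":-1},{"offset":[-0.38,-0.06,0],"rotation":[0,0,0.048],"fingers":-1},{"offset":[-0.37,-0.06,0],"rotation":[0,0,0.048],"fingers":-1},{"offset":[-0.37,-0.06,0],"rotation":[0,0,0.048],"fingers":-1},{"offset":[-0.36,-0.06,0],"rotation":[0,0,0.048],"fingers":-1},{"offset":[-0.36,-0.06,0],"rotation":[0,0,0.048],"fingers":-1},{"offset":[-0.35,-0.06,0],"rotation":[0,0,0.048],"fingers":-1}]'
python3 -m jog '[{"offset":[-0.35,-0.06,0],"rotation":[0,0,0.048],"fingers":-1},{"offset":[-0.34,-0.06,0],"rotation":[0,0,0.048],"fingers":-1},{"offset":[-0.34,-0.06,0],"rotation":[0,0,0.048],"fingers":-1},{"offset":[-0.33,-0.06,0],"rotation":[0,0,0.048],"fingers":-1},{"offset":[-0.33,-0.06,0],"rotation":[0,0,0.048],"fingers":-1},{"offset":[0,0,0],"rotation":[0,0,0],"fingers":-1},{"offset":[0,0,0],"rotation":[0,0,0],"fingers":-1}]'
python3 - <<'E'
from h import *
o=manip.get_obs();print(o["clock"],o["joint_pos"],o["position"],R.from_quat(o["ee_rot"]).as_matrix().round(3).tolist())
i=manip.camera_info("wrist");im=manip.camera("wrist");cv2.imwrite("pics/w1.png",im[:,:,::-1])
print(i)
for n,p in dict(round=[.473,-.038,.058],long=[.467,.017,.058],sq=[.462,.072,.058],grip=[.61,.016,.146]).items(): print(n,proj(i,p,True).round(1))
E
```

```text
clock: 2.0
position: [0.4745, 0.316, 0.2504]
ee_rot: [0.482, 0.876, 0.0, 0.0]
ft_force: [1.6, 1.2, 0.7]
grip_width: 0.0
clock: 2.88
position: [0.5251, 0.0687, 0.2504]
ee_rot: [0.675, 0.738, 0.0, -0.0]
ft_force: [-0.3, 0.3, 0.0]
grip_width: 0.001
2.875 [-0.6570958   0.11710625  0.48087996  1.73680501 -0.05676388  1.30099737
 -0.07398963] [0.52508356 0.06868635 0.25039675] [[-0.09, 0.996, 0.0], [0.996, 0.09, 0.001], [0.001, 0.0, -1.0]]
{'mtx': array([[309.70691629,   0.        , 318.64008362],
       [  0.        , 309.70691629, 199.61260757],
       [  0.        ,   0.        ,   1.        ]]), 'xyz': array([0.51820712, 0.1421723 , 0.37422549]), 'rotation': array([0.98838116, 0.04451022, 0.00614121, 0.14520265])}
round [266.5 265.5]
long [262.5 221.4]
sq [259.8 172.2]
grip [410.7 271.5]
```

View pics/w1.png

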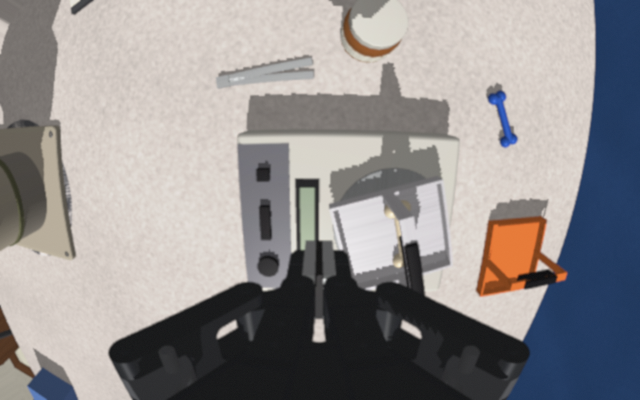

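The wrist view shows the round, long and square keys at (268,265), (265,222) and (263,173), about 2 px from prediction. The tray is turned roughly 10° relative to the balance. I'll refine the positions.

Run:
```python
from h import *
o=manip.get_obs();i=manip.camera_info("wrist");Rm=R.from_quat(o["ee_rot"]).as_matrix();p=o["position"]
for n,u in dict(round=(268,265),long=(265,222),sq=(263,173)).items():
    q=atz(ray(i,u,True),.058); print(n,q.round(4),"tool units to key:",((Rm.T@(q-p))/.15).round(3))
for n,u in dict(gripfar=(407.5,243),gripnear=(418,292),).items(): print(n,atz(ray(i,u,True),.158).round(4))
for u in [(331,208),(352,292),(440,180)]: print(atz(ray(i,u,True),.084).round(4))
```

```text
round [ 0.4748 -0.0366  0.058 ] tool units to key: [-0.673 -0.398  1.282]
long [0.4699 0.0171 0.058 ] tool units to key: [-0.314 -0.398  1.282]
sq [0.4654 0.072  0.058 ] tool units to key: [ 0.053 -0.394  1.282]
gripfar [0.5968 0.0489 0.158 ]
gripnear [0.6166 0.0032 0.158 ]
[0.5387 0.0485 0.084 ]
[ 0.5726 -0.0478  0.084 ]
[0.6462 0.0878 0.084 ]
```

```bash
python3 -m jog '[{"offset":[-0.225,-0.133,0.1],"rotation":[0,0,0],"fingers":-1},{"offset":[-0.224,-0.133,0.15],"rotation":[0,0,0],"fingers":-1},{"offset":[-0.224,-0.132,0.2],"rotation":[0,0,0],"fingers":-1},{"offset":[0,0,0.31],"rotation":[0,0,0],"fingers":-1},{"offset":[0,0,0.3],"rotation":[0,0,0],"fingers":-1},{"offset":[0,0,0],"rotation":[0,0,0],"fingers":-1}]'
python3 - <<'E'
from h import *
o=manip.get_obs();i=manip.camera_info("wrist");im=manip.camera("wrist");cv2.imwrite("pics/w2.png",im[:,:,::-1])
Rm=R.from_quat(o["ee_rot"]).as_matrix();print(Rm.round(3).tolist(),o["position"],o["ft_force"],proj(i,[.4748,-.0366,.058],True),proj(i,o["position"]+[0,0,-.019],True))
E
```

```text
clock: 3.68
position: [0.4727, -0.0369, 0.089]
ee_rot: [0.674, 0.739, -0.002, -0.002]
ft_force: [0.2, -0.5, 1.8]
grip_width: -0.002
[[-0.091, 0.996, -0.006], [0.996, 0.091, -0.001], [-0.001, -0.006, -1.0]] [ 0.47265982 -0.03687952  0.08904767] [ 0.21874881 -0.49841738  1.75725925] [323.59593893 246.78578098] [319.5963499  256.92594914]
```

View pics/w2.png

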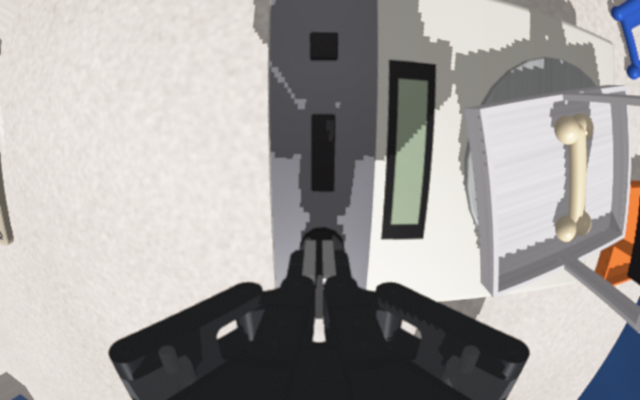

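The round key sits right under the shut fingertips. Pressing in small steps.

```bash
python3 -m jog '[{"offset":[0,0.01,0.06],"rotation":[0,0,0],"fingers":-1},{"offset":[0,0,0.03],"rotation":[0,0,0],"fingers":-1},{"offset":[0,0,0.015],"rotation":[0,0,0],"fingers":-1},{"offset":[0,0,0],"rotation":[0,0,0],"fingers":-1}]'
```

```text
clock: 4.22
position: [0.4766, -0.0375, 0.0759]
ee_rot: [0.675, 0.738, 0.0, 0.0]
ft_force: [0.9, 1.6, 2.1]
grip_width: 0.001
```

```bash
python3 -m jog '[{"offset":[0,0,0.02],"rotation":[0,0,0],"fingers":-1},{"offset":[0,0,0.01],"rotation":[0,0,0],"fingers":-1},{"offset":[0,0,0],"rotation":[0,0,0],"fingers":-1}]'; python3 -m jog '[{"offset":[0,0,0.01],"rotation":[0,0,0],"fingers":-1},{"offset":[0,0,0],"rotation":[0,0,0],"fingers":-1}]'
```

```text
clock: 4.6
position: [0.4766, -0.0375, 0.0713]
ee_rot: [0.675, 0.738, 0.0, 0.0]
ft_force: [1.3, 2.4, 5.5]
grip_width: 0.001
clock: 4.85
position: [0.4767, -0.0375, 0.0707]
ee_rot: [0.675, 0.738, 0.001, -0.0]
ft_force: [-4.9, 2.4, 19.9]
grip_width: 0.001
```

The round key is at its stop (20 N). Next is the long key.

```bash
python3 -m jog '[{"offset":[0,0,-0.16],"rotation":[0,0,0],"fingers":-1},{"offset":[0.185,-0.006,0],"rotation":[0,0,0],"fingers":-1},{"offset":[0.182,-0.006,0],"rotation":[0,0,0],"fingers":-1},{"offset":[0,0,0.09],"rotation":[0,0,0],"fingers":-1},{"offset":[0,0,0.03],"rotation":[0,0,0],"fingers":-1},{"offset":[0,0,0.02],"rotation":[0,0,0],"fingers":-1},{"offset":[0,0,0.01],"rotation":[0,0,0],"fingers":-1},{"offset":[0,0,0],"rotation":[0,0,0],"fingers":-1}]'; python3 -m jog '[{"offset":[0,0,0.008],"rotation":[0,0,0],"fingers":-1},{"offset":[0,0,0],"rotation":[0,0,0],"fingers":-1}]'
```

```text
clock: 5.85
position: [0.4689, 0.0162, 0.0711]
ee_rot: [0.675, 0.738, -0.001, -0.0]
ft_force: [-5.0, 0.5, 6.3]
grip_width: -0.002
clock: 6.1
position: [0.4691, 0.0162, 0.0707]
ee_rot: [0.675, 0.737, -0.0, -0.001]
ft_force: [-10.8, -0.5, 20.7]
grip_width: -0.003
```

```bash
python3 -m jog '[{"offset":[0,0,-0.16],"rotation":[0,0,0],"fingers":-1},{"offset":[0.187,0.005,0],"rotation":[0,0,0],"fingers":-1},{"offset":[0.186,0.004,0],"rotation":[0,0,0],"fingers":-1},{"offset":[0,0,0.09],"rotation":[0,0,0],"fingers":-1},{"offset":[0,0,0.03],"rotation":[0,0,0],"fingers":-1},{"offset":[0,0,0.02],"rotation":[0,0,0],"fingers":-1},{"offset":[0,0,0.01],"rotation":[0,0,0],"fingers":-1},{"offset":[0,0,0],"rotation":[0,0,0],"fingers":-1}]'; python3 -m jog '[{"offset":[0,0,0.01],"rotation":[0,0,0],"fingers":-1},{"offset":[0,0,0],"rotation":[0,0,0],"fingers":-1}]'
```

```text
clock: 7.1
position: [0.4656, 0.072, 0.0713]
ee_rot: [0.675, 0.738, -0.0, -0.0]
ft_force: [-3.8, -2.1, 4.9]
grip_width: 0.001
clock: 7.35
position: [0.4659, 0.0721, 0.0708]
ee_rot: [0.675, 0.738, -0.0, -0.0]
ft_force: [-7.9, -4.0, 19.3]
grip_width: 0.001
```

All three keys hit their stops in order. Now I'll rise and look at the grip from two places.

```bash
python3 -m jog '[{"offset":[0,0,-0.38],"rotation":[0,0,0],"fingers":-1},{"offset":[0,0,-0.38],"rotation":[0,0,0],"fingers":-1},{"offset":[0,0,-0.38],"rotation":[0,0,0],"fingers":-1},{"offset":[-0.28,0.15,-0.25],"rotation":[0,0,0],"fingers":-1},{"offset":[-0.29,0.15,0],"rotation":[0,0,0],"fingers":-1},{"offset":[-0.29,0.15,0],"rotation":[0,0,0],"fingers":-1},{"offset":[-0.28,0.14,0],"rotation":[0,0,0],"fingers":-1},{"offset":[0,0,0],"rotation":[0,0,0],"fingers":-1}]'
cat > look.py <<'E'
from h import *
import json,sys
n=sys.argv[1]
o=manip.get_obs();i=manip.camera_info("wrist");im=manip.camera("wrist");cv2.imwrite(f"pics/{n}.png",im[:,:,::-1])
json.dump({k:np.array(v).tolist() for k,v in i.items()},open(f"{n}.json","w"))
print(o["clock"],o["position"],o["ee_rot"],o["ft_force"],o["grip_width"])
E
python3 look.py va
python3 -m jog '[{"offset":[0.2,0.2,0],"rotation":[0,0,0],"fingers":-1},{"offset":[0.2,0.2,0],"rotation":[0,0,0],"fingers":-1},{"offset":[0,0,0],"rotation":[0,0,0],"fingers":-1}]'
python3 look.py vb
python3 - <<'E'
import cv2,numpy as np
f=lambda n:cv2.resize(cv2.imread(f"pics/{n}.png")[130:330,230:430],(400,400),interpolation=cv2.INTER_CUBIC)
cv2.imwrite("pics/vab.png",np.hstack([f("va"),f("vb")]))
E
```

```text
clock: 8.35
position: [0.5698, -0.0935, 0.278]
ee_rot: [0.677, 0.736, -0.001, 0.001]
ft_force: [0.2, -0.6, -0.2]
grip_width: 0.0
8.35 [ 0.56977956 -0.0935413   0.27800339] [ 0.67692693  0.73604906 -0.00089798  0.00095122] [ 0.16685336 -0.59095727 -0.15196759] 0.00040675851536823177
clock: 8.78
position: [0.6245, -0.019, 0.2774]
ee_rot: [0.672, 0.74, 0.0, -0.001]
ft_force: [0.2, -0.3, -0.2]
grip_width: -0.003
8.775 [ 0.62453125 -0.01900409  0.27743241] [ 6.72327843e-01  7.40253130e-01  2.72643441e-04 -7.07393218e-04] [ 0.24135909 -0.26942    -0.15729426] -0.003050581383594755
```

View pics/vab.png

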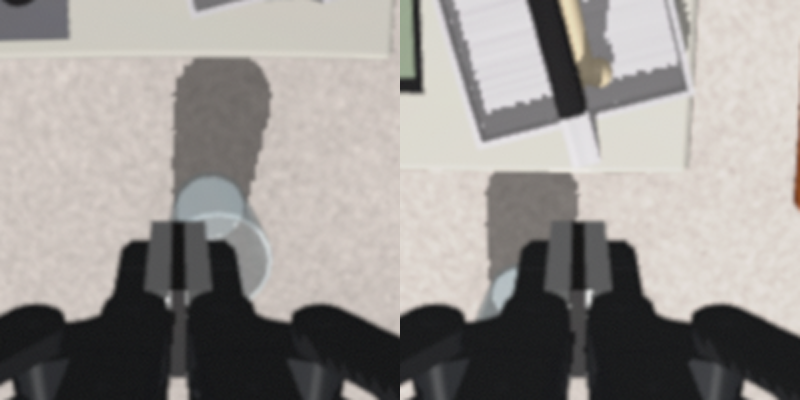

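The grip was above the crop window. I'll re-crop higher from the same pictures.

Run:
```python
import cv2,numpy as np
f=lambda n:cv2.resize(cv2.imread(f"pics/{n}.png")[20:220,250:450],(400,400),interpolation=cv2.INTER_CUBIC)
cv2.imwrite("pics/vab2.png",np.hstack([f("va"),f("vb")]))
```

```text
(no output)
```

View pics/vab2.png

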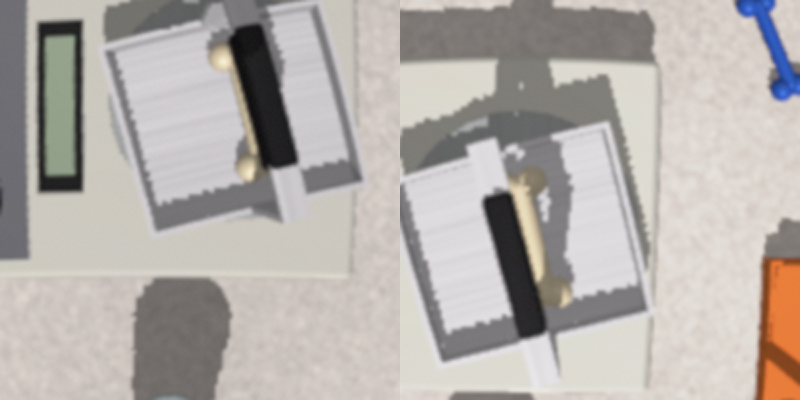

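Run:
```python
from h import *
import json
a,b=[json.load(open(f"{n}.json")) for n in("va","vb")]
P=[]
for u,v in [((373,35),(299,119)),((390,101.5),(315.5,186.5))]:
    p,e=tri([ray(a,u,True),ray(b,v,True)]);P.append(p);print(p.round(4),np.round(e,4),atz(ray(b,v,True),.15).round(4))
P=np.array(P);m=P.mean(0);d=P[0]-P[1];print(m.round(4),np.linalg.norm(d),np.degrees(np.arctan2(-d[0],d[1])))
# tray rim corners (z .084) from va/vb
c=[atz(ray(b,(u/2+250,w/2+20),True),.084) for u,w in[(212,125),(248,310),(40,363)]]
d2=c[0]-c[1];print(np.round(c,4).tolist(),np.degrees(np.arctan2(-d2[0],d2[1])))
o=manip.get_obs();Rm=R.from_quat(o["ee_rot"]).as_matrix();y=Rm[:,1];print("tool y yaw",np.degrees(np.arctan2(y[1],y[0])),"to grip, units",(Rm.T@(m-o["position"])/.15).round(3))
```

```text
[0.6017 0.0454 0.1507] [0.0003 0.0003] [0.6019 0.0452 0.15  ]
[ 0.62   -0.0084  0.1532] [0.0005 0.0005] [ 0.6204 -0.0095  0.15  ]
[0.6108 0.0185 0.1519] 0.05686118070617716 18.79017228177764
[[0.6516, 0.0861, 0.084], [0.6816, -0.0076, 0.084], [0.5738, -0.0475, 0.084]] 17.748620884625097
tool y yaw 5.334467034336216 to grip, units [ 0.275 -0.06   0.839]
```

Grip centre is (0.611, 0.0185), about 0.15 high, with a yaw of about 18.5°. I'll turn, open, move above it and check.

```bash
python3 -m jog '[{"offset":[0.14,-0.03,0.1],"rotation":[0,0,-0.0575],"fingers":0.3},{"offset":[0.14,-0.03,0.1],"rotation":[0,0,-0.0575],"fingers":0.3},{"offset":[0,0,0],"rotation":[0,0,0],"fingers":0.3},{"offset":[0,0,0],"rotation":[0,0,0],"fingers":0.3}]'
python3 look.py vc
python3 - <<'E'
from h import *
o=manip.get_obs();Rm=R.from_quat(o["ee_rot"]).as_matrix();y=Rm[:,1];print(Rm[:,2],"yaw",np.degrees(np.arctan2(y[1],y[0])),"units",(Rm.T@(np.array([.611,.0185,.146])-o["position"])/.15).round(3))
E
```

```text
clock: 9.32
position: [0.6087, 0.0145, 0.2493]
ee_rot: [0.587, 0.809, 0.0, 0.0]
ft_force: [-0.0, -0.6, -0.6]
grip_width: 0.648
9.325 [0.60865411 0.01448261 0.24931932] [5.87139675e-01 8.09485414e-01 3.73828664e-04 4.75495824e-04] [-0.03246342 -0.56821766 -0.56159589] 0.6477233529217306
[ 1.49733864e-03 -7.66552321e-05 -9.99998876e-01] yaw 18.080945529819726 units [0.023 0.021 0.689]
```

View pics/vc.png

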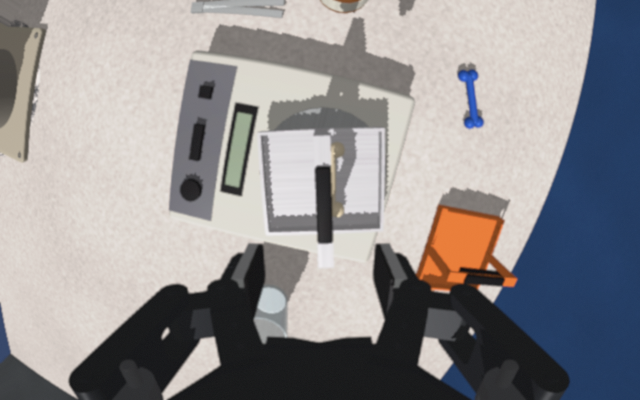

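The grip is centred between the open fingers and aligned with them. Descending and closing.

```bash
python3 -m jog '[{"offset":[0.023,0.021,0.2],"rotation":[0,0,0],"fingers":0.3},{"offset":[0,0,0.2],"rotation":[0,0,0],"fingers":0.3},{"offset":[0,0,0.2],"rotation":[0,0,0],"fingers":0},{"offset":[0,0,0.09],"rotation":[0,0,0],"fingers":-0.2},{"offset":[0,0,0],"rotation":[0,0,0],"fingers":-0.4},{"offset":[0,0,0],"rotation":[0,0,0],"fingers":-0.5}]' 40; python3 look.py vd
```

```text
clock: 10.12
position: [0.6113, 0.0196, 0.1462]
ee_rot: [0.586, 0.81, 0.001, 0.001]
ft_force: [-0.3, -0.2, -0.0]
grip_width: 0.254
10.125 [0.61127711 0.01962241 0.14623127] [5.86079924e-01 8.10252661e-01 6.65518960e-04 7.10422176e-04] [-0.33270781 -0.23569323 -0.02327432] 0.25420761779757994
```

View pics/vd.png

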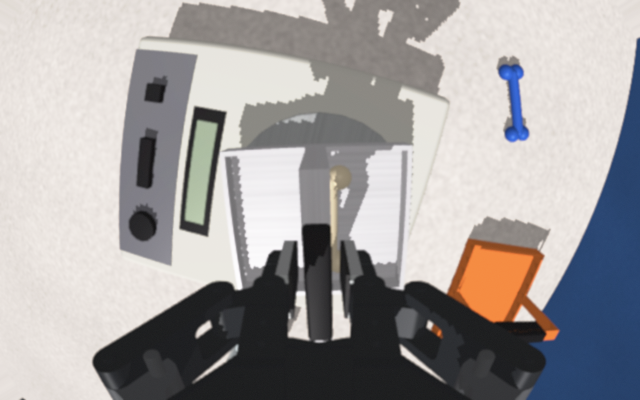

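```bash
python3 -m jog '[{"offset":[0,0,0],"rotation":[0,0,0],"fingers":-0.65},{"offset":[0,0,0],"rotation":[0,0,0],"fingers":-0.75},{"offset":[0,0,0],"rotation":[0,0,0],"fingers":-0.85},{"offset":[0,0,0],"rotation":[0,0,0],"fingers":-1},{"offset":[0,0,0],"rotation":[0,0,0],"fingers":-1},{"offset":[0,0,0],"rotation":[0,0,0],"fingers":-1}]' 60; python3 -m jog '[{"offset":[0,0,-0.01],"rotation":[0,0,0],"fingers":-1},{"offset":[0,0,-0.02],"rotation":[0,0,0],"fingers":-1},{"offset":[0,0,-0.03],"rotation":[0,0,0],"fingers":-1},{"offset":[0,0,-0.04],"rotation":[0,0,0],"fingers":-1},{"offset":[0,0,0],"rotation":[0,0,0],"fingers":-1},{"offset":[0,0,0],"rotation":[0,0,0],"fingers":-1}]'; python3 look.py ve
```

```text
clock: 10.92
position: [0.611, 0.02, 0.1458]
ee_rot: [0.586, 0.81, 0.001, 0.0]
ft_force: [-0.4, -0.3, 5.8]
grip_width: 0.131
clock: 11.68
position: [0.6104, 0.0199, 0.1598]
ee_rot: [0.586, 0.81, 0.0, -0.0]
ft_force: [-0.9, -0.3, -2.1]
grip_width: 0.126
11.675 [0.61040882 0.01993162 0.15976309] [ 5.85818019e-01  8.10442621e-01  3.08824102e-05 -7.71592006e-05] [-0.90104656 -0.26102452 -2.07779481] 0.12613511012664855
```

Holding at 11 mm (0.126 × 85), with the wrist carrying the load. Continuing the lift to 100 mm.

```bash
python3 -m jog '[{"offset":[0,0,-0.04],"rotation":[0,0,0],"fingers":-1},{"offset":[0,0,-0.08],"rotation":[0,0,0],"fingers":-1},{"offset":[0,0,-0.1],"rotation":[0,0,0],"fingers":-1},{"offset":[0,0,-0.1],"rotation":[0,0,0],"fingers":-1},{"offset":[0,0,-0.1],"rotation":[0,0,0],"fingers":-1},{"offset":[0,0,-0.08],"rotation":[0,0,0],"fingers":-1},{"offset":[0,0,-0.05],"rotation":[0,0,0],"fingers":-1},{"offset":[0,0,-0.015],"rotation":[0,0,0],"fingers":-1}]'; python3 -m jog '[{"offset":[0,0,0],"rotation":[0,0,0],"fingers":-1},{"offset":[0,0,0],"rotation":[0,0,0],"fingers":-1},{"offset":[0,0,0],"rotation":[0,0,0],"fingers":-1},{"offset":[0,0,0],"rotation":[0,0,0],"fingers":-1},{"offset":[0,0,0],"rotation":[0,0,0],"fingers":-1},{"offset":[0,0,0],"rotation":[0,0,0],"fingers":-1}]'; python3 look.py vf
python3 - <<'E'
from h import *
f=lambda m,s:cv2.resize(m,s,interpolation=cv2.INTER_CUBIC)
s=manip.camera("side")[:,:,::-1];c=manip.camera("scene")[:,:,::-1]
cv2.imwrite("pics/fin.png",np.hstack([f(s[110:310,260:420],(400,500)),f(c[100:300,250:410],(400,500))]))
E
```

```text
clock: 12.72
position: [0.6106, 0.0199, 0.245]
ee_rot: [0.586, 0.81, 0.0, 0.0]
ft_force: [-0.3, -0.8, -4.4]
grip_width: 0.131
clock: 13.48
position: [0.6105, 0.0199, 0.2446]
ee_rot: [0.586, 0.81, 0.0, -0.0]
ft_force: [0.7, -0.5, -2.3]
grip_width: 0.129
13.475 [0.61048586 0.01992977 0.2446062 ] [ 5.85821319e-01  8.10440237e-01  6.46518270e-05 -1.53245528e-05] [ 0.67800135 -0.53569105 -2.32351957] 0.12889416627362044
```

View pics/fin.png

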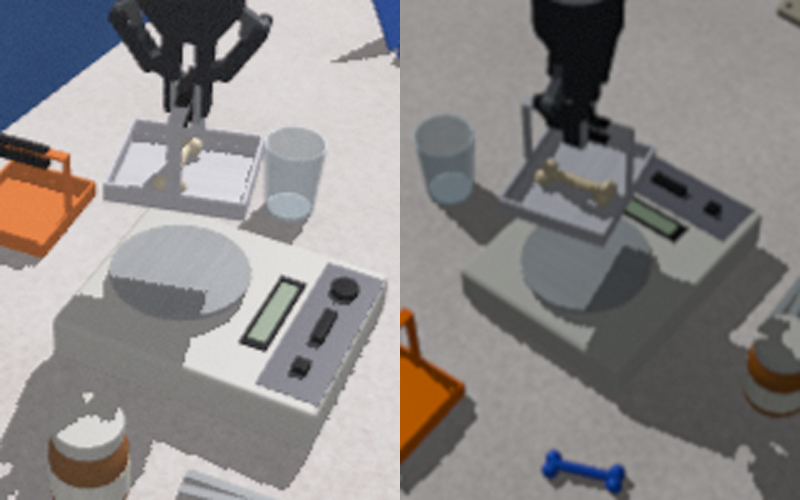

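View pics/vf.png

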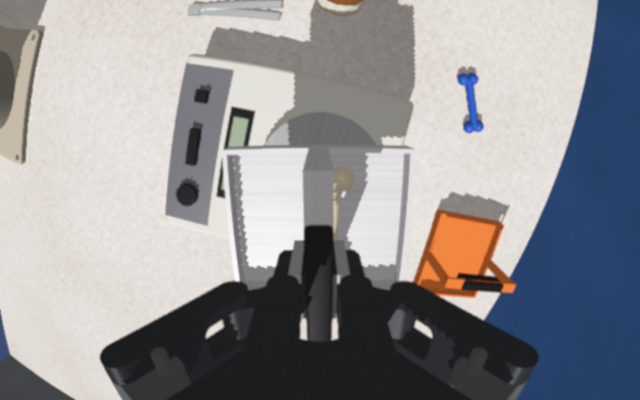

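The tray hangs level with the bone in it. In the wrist image its rim corners, (226,150) and (412,148), are where they were before the lift, so it hasn't slipped or tipped. The plate is empty, and the jar, beaker and forceps look unmoved. Handing in.

```bash
python3 -c "
from workcell import manip
print(manip.hand_in())"
```

```text
the job is handed in; nothing more can be done
None
```

The job is handed in: I pressed the round, long and square keys in that order, then lifted the aluminium tray by its handle with the bone in it. The arm is still holding it.

- **Keys:** each one was pushed until the force rose from about 5–6 N to about 20 N, with the fingertips 6 mm down at the stop, and held there for about 0.25 s. I judged the presses from force and height only, as the key positions can't be read directly.
- **Tray:** the gripper rose about 99 mm (0.146 to 0.245 m) and was still by 13.5 s, gripping with 60 N. The wrist carries 2.3 N, a little under the 2.8 N or so expected from the stated masses; I put the gap down to sensor noise.
- **Last pictures:** the tray hangs level with the bone in it, and its rim sits where it did in the wrist view before the lift, so it shows no slip or tip. The jar, beaker and forceps look unmoved, though I checked that by eye and did not measure it.

No checks failed. The triangulated key heights came out 3–5 mm below the stated 58 mm, so I relied on touch for the pressing depth. The grip also measured about 6 mm above the stated 146 mm centre, because the views mostly show its top.

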